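# Dock the heavy instrument crate and check it in

## Task

Without gripping or lifting it, push the tall, heavy steel crate low down at its green base so that it slides upright, without tipping, into the blue docking bay until it stands fully home against the bay's back stop. Then press the green button on the grey check-in station fully down with a fingertip and move clear. Leave the other things on the bench where they are.

Things in the scene. Friction and masses are not known exactly. Their poses are not given: they have to be found in the camera images.
- crate: Heavy steel crate, 2 kg, loose (9 to 19 N slide it). Tower 80 (x) by 130 (y) mm, 196 high, black handle on top to 227. Green base 24 high, sticking out 40 mm beyond the tower on its -x side (towards the robot), else flush. Origin: underside, below the tower's centre; base spans x -80 to +40, y +-65 mm. x points away from the robot to the bay, z up. Pushed above about 60 mm it may tip.
- toe (a point): Middle of the near (-x) upright face of the crate's green base: 80 mm behind the crate's origin, 12 mm above the bench. Axes as the crate's. The face is 130 mm wide and 24 mm high; the tower's face stands 40 mm farther on.
- bay: Blue docking bay fixed to the bench, open to the robot, 22 mm high, 240 wide. Origin, on the bench: where the crate's origin lies when home (same axes, x into the bay). Back stop: bar with its near face at x = +40 mm. Side guides: inner faces at y = +-76 mm from x = -11 to +40, flaring to +-105 mm at x = -91.
- button_top (a point): Centre of the top of the green push button, 36 mm in diameter, 63 mm above the bench, on a fixed grey station box 75 by 75 mm, 45 mm high, with a black collar up to 57 mm. It is pressed straight down by 6 mm. It stands to the left or to the right of the bay.
- button (a joint): Travel of the button: 0 up, 0.006 m fully down. A spring brings it back up; fully down takes about 5 N.
- jar: Bystander: amber jar with a white cap, 66 mm diameter, 100 mm high, upright. Origin at the centre of its underside.
- spray: Bystander: clear bottle with a white cap and a blue label, 56 mm diameter, 160 mm high, upright. Origin at the centre of its underside.
- screwdriver: Bystander: screwdriver with a blue handle, 170 mm long, lying along its x. Origin about the middle, underneath.
- comb: Bystander: green instrument comb with seven teeth, 150 mm (its x) by 18 mm, 32 mm high. Origin at the centre of its underside.
- bowl: Bystander: steel bowl, 100 mm diameter, 40 mm high. Origin at the centre of its underside.
- pliers: Bystander: pliers with red grips, 150 mm along its x, 60 mm wide, 16 mm high. Origin at the pivot, underneath.
Mind the look-alikes: they are no part of the job. Leave any purple or red look-alike of the part that bears button_top alone.

How it is judged:
By the outcome, as a careful person would: the job done as asked, in the order asked, and still so for the second after the job is handed in, with the robot touching nothing.
It also fails if it takes over 58 s, if anything falls off the work surface, if the arm or the gripper's body presses on something with over 40 N, if the wrist force passes 120 N, or if a joint passes its speed limit or range.

## Robot

A 6-joint arm with a two-finger parallel gripper is mounted at the origin on the work surface. World frame = base frame: x ahead of the robot, y to its left, z up, the work surface at z = 0. Lengths are in m, angles in rad, forces in N, time in s.
With the tool pointing down it reaches from about 0.3 to 0.775 m from the base axis. Payload 14.6 kg.
Tool frame: the origin (TCP) lies on the centre line of the jaws, within the pads' length; the fingertips stand ctrl.tcp_to_tips ahead of it and the grasp point (between the pads) lies 2 mm behind it (ctrl.tcp_to_tips is the distance from the TCP to the fingertips, in m); z points along the fingers, y is the line along which they close (so a half turn about z gives the same grasp; the last joint's range is limited). The gripper opens to 94 mm and grips with 3 to 60 N. Pads are 16 mm wide; open, the fingers measure 119 mm over their backs; the gripper's body (75 mm by 177 mm) begins 78 mm behind the grasp point.
Start: joints at [-1.181, 0.3, 1.521, -0, 1.321, -0.067], TCP at [0.243, -0.494, 0.222] pointing down, gripper open.
Joint ranges: [-3.03, 3.03], [-0.79, 2.21], [0.23, 2.52], [-1.04, 4.18], [0, 3.07], [-2.55, 2.55]. Speed limits (rad/s): [2.22, 2.22, 2.57, 3.14, 3.14, 3.14].

## Interface

Orientations are given as [roll, pitch, yaw] about the fixed x, y, z axes, in that order (R = Rz(yaw) Ry(pitch) Rx(roll)).
In Python, from station import telemetry, viewer, hand_in, ctrl gives the robot as it stands.
- The arm moves only by the tool step_arm, never from a script. Its argument "plan" is a list of rows, each an object of numbers: "dx", "dy", "dz": the shift along the tool's x, y, z scaled (see below); "rx", "ry", "rz": the turn, a rotation vector about the tool's x, y, z scaled (see below); "claw": the closure, from 0 (fully open) to 1 (shut). In form: [{"dx": .., "dy": .., "dz": .., "rx": .., "ry": .., "rz": .., "claw": ..}, ...]. A call has 1 to 10 rows; each row shifts and turns the commanded pose from where the row before left it, along the tool's axes as they then stand; what a row does not reach is not made up. The controller multiplies each number of a shift by 0.1 m and each number of a turn by 90 degrees. A row lasts 1/10 s, in which the tool goes at most 50 mm and 8.59 degrees, less where a joint would pass 70% of its speed; a pose out of reach is approached as far as the arm can. A call with a number of a shift or a turn outside -1 to 1 is refused whole. A call with a gripper value outside its range is refused whole. The fingers move at their own pace and stop on an object; "grip_force" is the grip in N (left out, the last holds). Time passes only in rows, so rows that do not move let the fingers close. It gives the time, the measured TCP pose, the force, the opening and the grip force at its end, in the units of the state.
- telemetry.get_obs(): the state, without advancing time (a new reading comes with each control period).
- viewer.camera(name): name is "side" or "top"; returns a dict with "img" (480x640x3 uint8, red, green, blue), "z_map" (480x640 float32, m along the optical axis (not along the pixel's ray), 0 where there is no reading), "fx", "fy", "cx", "cy" (pixels), "dist" ([k1, k2, p1, p2, k3] as OpenCV has them; the pictures are not rectified), "R" (3x3) and "t" (3): a world point X has camera coordinates R X + t. Camera axes: x right, y down, z forward; pixel columns grow to the right and rows downward; lengths in m; the calibration is good to about 2 mm. A picture is of the moment at which its call begins.
- hand_in(): hands the job in; it is judged then, once.
Trained networks look in a picture, given as the dict that the camera call returned (one of the last four; its "shot" number tells which), for a name from the list of things; names that differ only in an ending like _2 or _b are one class to them, and where a whole thing is asked for, a point or a joint stands for the part that bears it (a point fixed in the world has none). Each returns a list of dicts, best first, with "score" (0 to 1); they miss things now and then, are a little off and sometimes report something else, mostly with a low value. They report only what shows in the picture. A call takes as long as a camera call. They do not tell look-alikes from the thing itself.
- viewer.recognise(target, picture): "rect" ([left, top, right, bottom] in pixels, round what is visible of it).
The state is a dict: "time_s": time; "qpos": joint angles; "joint_vel": joint speeds; "tau": joint torques, N m; "ee_pos": TCP position; "eef_rot": TCP orientation; "force": force on the tool from outside, world axes, zero at the start; "moment": the same for the moment, N m; "grip_width": finger opening in m; "grip_force": force on a finger pad.
Only numpy, scipy, OpenCV 4.12 (cv2) and the standard library are available. Lean on these libraries where they do the work, as an engineer would, in place of code of your own. Each camera call takes 0.05 s, during which the arm holds its last target. There are 200 camera calls.

## Working session

There is one attempt and no reset: what is moved stays moved. The work goes in short steps, Python scripts to look and compute and a tool call to move; the robot and the scene stay as the last step left them, time stands still between calls to the robot, and variables do not carry over. Pictures are saved under pics/ and viewed, at most 10 in all, crops included, and the job is handed in when it is done.

Besides the shell and the picture viewer there is one more tool, called by a JSON object that holds its "fn" and its "kwargs". step_arm: Moves the arm, as the interface text tells. Shifts and turns lie within -1 to 1; 1 stands for 0.1 m of shift or 90 degrees of turn. Its arguments: {"type":"object","properties":{"plan":{"type":"array"},"grip_force":{"type":"number"}},"required":["plan"]}

```bash
mkdir -p pics; cat > h.py <<'E'
import numpy as np, cv2
from station import telemetry, viewer, ctrl
def cloud(p):
    K=np.array([[p['fx'],0,p['cx']],[0,p['fy'],p['cy']],[0,0,1.]])
    v,u=np.mgrid[0:480,0:640]
    n=cv2.undistortPoints(np.stack([u,v],-1).reshape(-1,1,2).astype(float),K,np.array(p['dist'])).reshape(480,640,2)
    z=p['z_map'].astype(float)
    c=np.stack([n[...,0]*z,n[...,1]*z,z],-1)
    X=(c-np.array(p['t']))@np.array(p['R'])
    X[z==0]=np.nan
    return X
E
python3 - <<'E'
from h import *
ps={}
for c in('top','side'):
    p=viewer.camera(c); X=cloud(p); cv2.imwrite(f'pics/{c}0.png',p['img'][...,::-1]); np.savez(f'{c}0.npz',X=X,img=p['img'])
    for n in('crate','toe','bay','button_top','jar','spray','screwdriver','comb','bowl','pliers'):
        for d in viewer.recognise(n,p)[:3]:
            l,t,r,b=[int(round(v)) for v in d['rect']]
            Y=X[max(t,0):b,max(l,0):r].reshape(-1,3);Y=Y[Y[:,2]>.006]
            print(c,n,round(d['score'],2),(l,t,r,b),np.nanpercentile(Y,[5,50,95],axis=0).round(3).tolist() if len(Y) else '')
o=telemetry.get_obs();print(o['ee_pos'],o['eef_rot'],ctrl.tcp_to_tips,o['time_s'],o['force'])
E
```

```text
top crate 0.96 (290, 213, 352, 272) [[0.465, -0.045, 0.019], [0.519, 0.016, 0.193], [0.573, 0.076, 0.223]]
top bay 0.73 (280, 162, 367, 212) [[0.617, -0.107, 0.006], [0.685, -0.008, 0.018], [0.74, 0.1, 0.027]]
top button_top 0.66 (386, 238, 402, 258) [[0.482, -0.201, 0.045], [0.505, -0.181, 0.061], [0.529, -0.163, 0.072]]
top button_top 0.64 (436, 216, 448, 229) [[0.553, -0.325, 0.055], [0.568, -0.309, 0.065], [0.583, -0.295, 0.073]]
top button_top 0.42 (384, 298, 397, 312) [[0.341, -0.181, 0.056], [0.358, -0.166, 0.066], [0.375, -0.152, 0.074]]
top jar 0.59 (192, 231, 218, 258) [[0.496, 0.287, 0.024], [0.521, 0.307, 0.097], [0.548, 0.331, 0.104]]
top spray 0.61 (175, 169, 200, 194) [[0.667, 0.322, 0.024], [0.684, 0.34, 0.106], [0.711, 0.368, 0.162]]
top screwdriver 0.71 (190, 275, 205, 338) [[0.29, 0.325, 0.007], [0.338, 0.334, 0.021], [0.435, 0.351, 0.029]]
top bowl 0.85 (432, 155, 471, 197) [[0.655, -0.393, 0.007], [0.701, -0.359, 0.021], [0.738, -0.311, 0.042]]
top pliers 0.8 (142, 208, 161, 259) [[0.502, 0.436, 0.007], [0.56, 0.458, 0.013], [0.625, 0.482, 0.019]]
side crate 0.71
[... 1155 characters left out ...]
.544, 0.352, 0.101]]
side spray 0.79 (175, 280, 211, 342) [[0.665, 0.337, 0.014], [0.681, 0.362, 0.092], [0.704, 0.379, 0.159]]
side screwdriver 0.92 (298, 356, 372, 397) [[0.289, 0.332, 0.011], [0.331, 0.344, 0.021], [0.428, 0.355, 0.026]]
side comb 0.71 (378, 182, 424, 199) [[0.335, -0.326, 0.007], [0.395, -0.305, 0.013], [0.454, -0.283, 0.031]]
side bowl 0.8 (300, 146, 331, 167) [[0.653, -0.392, 0.009], [0.701, -0.369, 0.026], [0.736, -0.303, 0.039]]
side pliers 0.92 (193, 377, 261, 416) [[0.494, 0.439, 0.008], [0.545, 0.46, 0.013], [0.617, 0.489, 0.016]]
[ 0.24258584 -0.49361474  0.22248235] [ 3.14153637e+00 -2.97770927e-07  4.56758071e-01] 0.017 1.1 [-0.50469804  0.17660304  0.96990276]
```

View pics/top0.png

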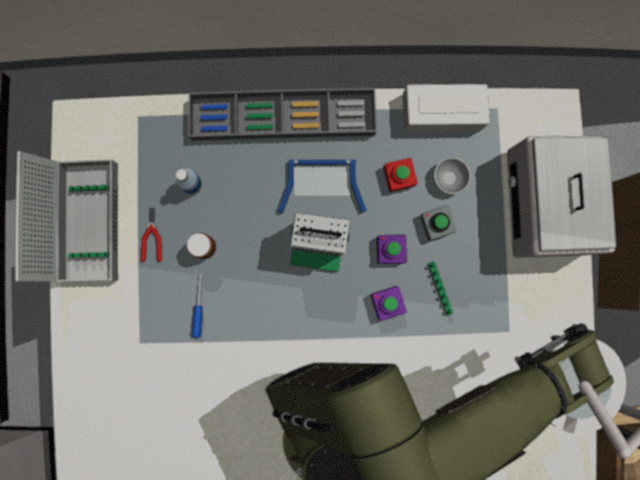

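View pics/side0.png

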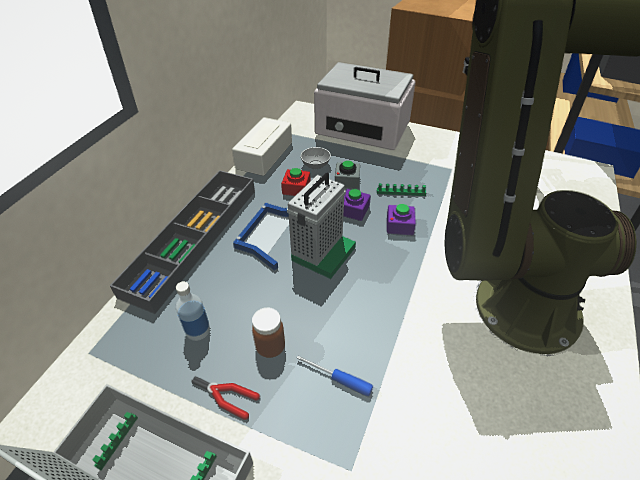

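The top view shows the crate at pixel (320,240), yawed slightly, and the bay behind it at (322,180). The grey station is at (438,222), with purple look-alikes at (392,249) and (389,303) and a red one at (401,174). Next I fit the exact poses.

```bash
cat > fit.py <<'E'
from h import *
from scipy.optimize import minimize
def rect(P):
    (c,s,a)=cv2.minAreaRect((P[:,:2]*1000).astype(np.float32)); return np.round(c,1),np.round(s,1),round(a,2)
def crate(X):
    m=(abs(X[...,0]-.56)<.2)&(abs(X[...,1])<.13)&(X[...,2]>.186)&(X[...,2]<.204)
    return X[m]
def bay(X,img):
    h=cv2.cvtColor(img,cv2.COLOR_RGB2HSV)
    m=(h[...,0]>100)&(h[...,0]<125)&(h[...,1]>130)&(abs(X[...,1])<.16)&(X[...,0]>.54)&(X[...,2]<.05)&(X[...,2]>.016)
    return X[m]
def green(X,img):
    h=cv2.cvtColor(img,cv2.COLOR_RGB2HSV)
    m=(h[...,0]>45)&(h[...,0]<90)&(h[...,1]>120)&(abs(X[...,1])<.12)&(X[...,0]>.35)&(X[...,2]<.05)&(X[...,2]>.015)
    return X[m]
E
python3 - <<'E'
from fit import *
for c in('top','side'):
    d=np.load(c+'0.npz');X,img=d['X'],d['img']
    P=crate(X);print(c,'tower',len(P),rect(P))
    G=green(X,img);print('base',len(G),rect(G),np.median(G[:,2]))
    B=bay(X,img);print('bay',len(B),rect(B),np.median(B[:,2]))
    r=cv2.convexHull((B[:,:2]*1000).astype(np.float32))[:,0]
    print(cv2.approxPolyDP(r.reshape(-1,1,2),6,True)[:,0].round().tolist())
    h=cv2.cvtColor(img,cv2.COLOR_RGB2HSV)
    m=(h[...,0]>45)&(h[...,0]<85)&(h[...,1]>120)&(X[...,2]>.05)&(X[...,2]<.08)&(abs(X[...,0]-.57)<.05)&(abs(X[...,1]+.31)<.05)
    print('button',m.sum(),X[m].mean(0).round(4),rect(X[m]))
# zoomed view
img=np.load('top0.npz')['img'];cv2.imwrite('pics/z.png',cv2.resize(img[145:285,260:460,::-1],None,fx=4,fy=4,interpolation=cv2.INTER_CUBIC))
# bay fit plot points
B=bay(np.load('top0.npz')['X'],img)
for lo in np.arange(.56,.80,.02):
    S=B[(B[:,0]>=lo)&(B[:,0]<lo+.02)]
    for s in(1,-1):
        Q=S[S[:,1]*s>0]
        if len(Q):print(round(lo,2),s,len(Q),Q[:,1].min().round(4),Q[:,1].max().round(4))
E
```

```text
top tower 1650 (array([538.3,  12.6]), array([130. ,  80.7]), 80.69)
base 701 (array([479.1,  22.5]), array([126.7,  40.3]), 80.67) 0.023820044502182145
bay 583 (array([678. ,  -1.6]), array([227.8, 138.8]), 88.7) 0.021861442773203014
[[746.0, 84.0], [612.0, 114.0], [611.0, -114.0], [744.0, -85.0]]
button 165 [ 0.5694 -0.3068  0.0649] (array([ 569.2, -309.1]), array([38.5, 34.3]), 85.85)
side tower 1151 (array([537.2,  16.1]), array([133.7,  82. ]), 80.47)
base 636 (array([516.6,  17.9]), array([135.9, 119.7]), 80.55) 0.022479027167456575
bay 413 (array([703.2,  22.1]), array([124.6, 237.4]), 18.56) 0.0206001542407809
[[739.0, -91.0], [748.0, -58.0], [747.0, 86.0], [613.0, 117.0], [609.0, 108.0], [679.0, -94.0]]
button 78 [ 0.5664 -0.3008  0.0646] (array([ 567.1, -303. ]), array([33.7, 32. ]), 20.58)
0.6 1 17 0.1029 0.1138
0.6 -1 21 -0.114 -0.1012
0.62 1 31 0.0946 0.1109
0.62 -1 34 -0.11 -0.0944
0.64 1 34 0.0887 0.1051
0.64 -1 30 -0.1029 -0.0875
0.66 1 34 0.0803 0.0966
0.66 -1 30 -0.0979 -0.0821
0.68 1 29 0.0771 0.0882
0.68 -1 25 -0.0903 -0.0799
0.7 1 27 0.0765 0.0849
0.7 -1 30 -0.089 -0.0806
0.72 1 51 0.0012 0.0845
0.72 -1 60 -0.09 -0.004
0.74 1 73 0.0011 0.0841
0.74 -1 57 -0.0846 -0.0015
```

View pics/z.png

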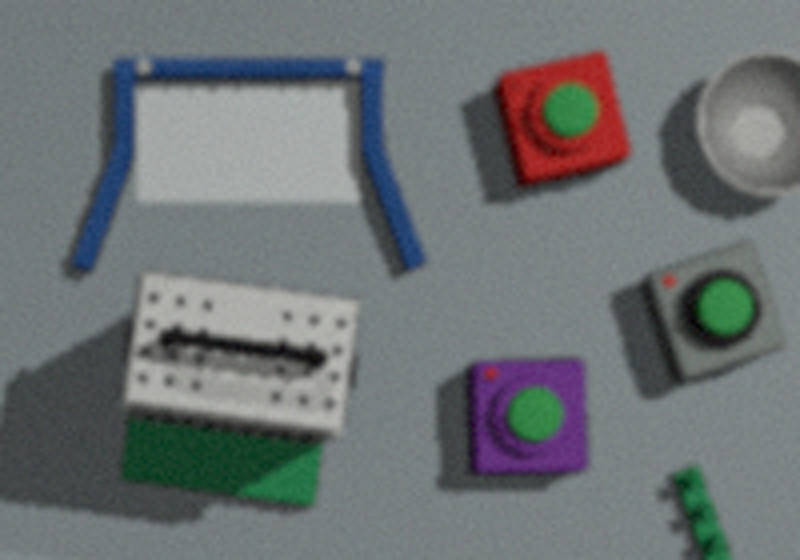

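{"fn": "step_arm", "kwargs": {"plan": [{"rz":0.08},{"rz":0.08},{"rz":0.08},{"rz":0.08},{"rz":0.077},{"dx":0.048,"dy":-0.39},{"dx":0.048,"dy":-0.39},{"dx":0.048,"dy":-0.39},{"dx":0.048,"dy":-0.39},{"dx":0.048,"dy":-0.39}]}}

```text
$.plan[0]: bad value
```

{"fn": "step_arm", "kwargs": {"plan": [{"dx":0.048,"dy":-0.39},{"dx":0.048,"dy":-0.39},{"dx":0.048,"dy":-0.39},{"dx":0.048,"dy":-0.39},{"dx":0.048,"dy":-0.39},{"dx":0.048,"dy":-0.39},{"dx":0.048,"dy":-0.39},{"dx":0.048,"dy":-0.39},{"dx":0.048,"dy":-0.39},{}]}}

```text
$.plan[0]: bad value
```

```bash
python3 - <<'E'
from h import *
o=telemetry.get_obs();print(o['ee_pos'],o['eef_rot'],o['time_s'],o['force'],o['qpos'],o['grip_width'])
E
```

```text
[ 0.24258584 -0.49361474  0.22248235] [ 3.14153637e+00 -2.97770927e-07  4.56758071e-01] 1.1 [-0.50469804  0.17660304  0.96990276] [-1.18061008e+00  2.99863433e-01  1.52096056e+00  4.17069803e-06
  1.32071253e+00 -6.65728562e-02] 0.09394943517229642
```

All the keys are needed in each row.

{"fn": "step_arm", "kwargs": {"plan": [{"dx":0,"dy":0,"dz":0,"rx":0,"ry":0,"rz":0.08,"claw":0},{"dx":0,"dy":0,"dz":0,"rx":0,"ry":0,"rz":0.08,"claw":0},{"dx":0,"dy":0,"dz":0,"rx":0,"ry":0,"rz":0.08,"claw":0},{"dx":0,"dy":0,"dz":0,"rx":0,"ry":0,"rz":0.08,"claw":0},{"dx":0,"dy":0,"dz":0,"rx":0,"ry":0,"rz":0.077,"claw":0},{"dx":0.05,"dy":-0.39,"dz":0,"rx":0,"ry":0,"rz":0,"claw":0},{"dx":0.05,"dy":-0.39,"dz":0,"rx":0,"ry":0,"rz":0,"claw":0},{"dx":0.05,"dy":-0.39,"dz":0,"rx":0,"ry":0,"rz":0,"claw":0},{"dx":0.05,"dy":-0.39,"dz":0,"rx":0,"ry":0,"rz":0,"claw":0},{"dx":0.05,"dy":-0.39,"dz":0,"rx":0,"ry":0,"rz":0,"claw":0}]}}

```text
time_s: 2.1
ee_pos: [0.2998, -0.304, 0.2225]
eef_rot: [3.141, -0.0, -0.167]
force: [0.9, -0.2, 0.3]
grip_width: 0.094
grip_force: 0.0
```

{"fn": "step_arm", "kwargs": {"plan": [{"dx":0.05,"dy":-0.39,"dz":0,"rx":0,"ry":0,"rz":0,"claw":0},{"dx":0.05,"dy":-0.39,"dz":0,"rx":0,"ry":0,"rz":0,"claw":0},{"dx":0.05,"dy":-0.39,"dz":0,"rx":0,"ry":0,"rz":0,"claw":0},{"dx":0.05,"dy":-0.39,"dz":0,"rx":0,"ry":0,"rz":0,"claw":0},{"dx":0.05,"dy":-0.39,"dz":0,"rx":0,"ry":0,"rz":0,"claw":0},{"dx":0.05,"dy":-0.39,"dz":0,"rx":0,"ry":0,"rz":0,"claw":0},{"dx":0.05,"dy":-0.39,"dz":0,"rx":0,"ry":0,"rz":0,"claw":0},{"dx":0.05,"dy":-0.39,"dz":0,"rx":0,"ry":0,"rz":0,"claw":0},{"dx":0.05,"dy":-0.39,"dz":0,"rx":0,"ry":0,"rz":0,"claw":0},{"dx":0,"dy":0,"dz":0,"rx":0,"ry":0,"rz":0,"claw":0}]}}

```text
time_s: 3.1
ee_pos: [0.4028, 0.0363, 0.2225]
eef_rot: [-3.141, -0.0, -0.163]
force: [0.1, -0.3, 0.7]
grip_width: 0.094
grip_force: 0.0
```

{"fn": "step_arm", "kwargs": {"plan": [{"dx":0,"dy":0,"dz":0.4,"rx":0,"ry":0,"rz":0,"claw":0},{"dx":0,"dy":0,"dz":0.4,"rx":0,"ry":0,"rz":0,"claw":0},{"dx":0,"dy":0,"dz":0.4,"rx":0,"ry":0,"rz":0,"claw":0},{"dx":0,"dy":0,"dz":0.4,"rx":0,"ry":0,"rz":0,"claw":0},{"dx":0,"dy":0,"dz":0.2,"rx":0,"ry":0,"rz":0,"claw":0},{"dx":0,"dy":0,"dz":0.1,"rx":0,"ry":0,"rz":0,"claw":0},{"dx":0,"dy":0,"dz":0.08,"rx":0,"ry":0,"rz":0,"claw":0},{"dx":0,"dy":0,"dz":0,"rx":0,"ry":0,"rz":0,"claw":0},{"dx":0.1,"dy":0,"dz":0,"rx":0,"ry":0,"rz":0,"claw":0},{"dx":0.1,"dy":0,"dz":0,"rx":0,"ry":0,"rz":0,"claw":0}]}}

```text
time_s: 4.1
ee_pos: [0.4235, 0.0297, 0.0255]
eef_rot: [-3.141, -0.002, -0.167]
force: [0.9, 0.2, -0.8]
grip_width: 0.0939
grip_force: 0.0
```

{"fn": "step_arm", "kwargs": {"plan": [{"dx":0.05,"dy":0,"dz":0,"rx":0,"ry":0,"rz":0,"claw":0},{"dx":0.05,"dy":0,"dz":0,"rx":0,"ry":0,"rz":0,"claw":0},{"dx":0.05,"dy":0,"dz":0,"rx":0,"ry":0,"rz":0,"claw":0},{"dx":0.04,"dy":0,"dz":0,"rx":0,"ry":0,"rz":0,"claw":0},{"dx":0.04,"dy":0,"dz":0,"rx":0,"ry":0,"rz":0,"claw":0}]}}

```text
time_s: 4.6
ee_pos: [0.4449, 0.026, 0.0244]
eef_rot: [-3.142, 0.0, -0.167]
force: [-1.9, 0.9, -0.4]
grip_width: 0.0939
grip_force: 0.0
```

```bash
cat > look.py <<'E'
import sys
from fit import *
o=telemetry.get_obs();print(o['ee_pos'].round(4),o['eef_rot'],o['time_s'],o['force'].round(1))
for c in('top','side'):
    p=viewer.camera(c);X=cloud(p);np.savez(c+'1.npz',X=X,img=p['img']);cv2.imwrite(f'pics/{c}{sys.argv[1]}.png',p['img'][...,::-1])
    P=crate(X)
    if len(P)>50:print(c,len(P),rect(P))
E
python3 look.py 1
```

```text
[0.4449 0.026  0.0244] [-3.14158803e+00  9.76447976e-05 -1.66730682e-01] 4.6 [-1.9  0.9 -0.4]
top 1671 (array([495.3,  19.5]), array([129.9, 167.8]), 80.91)
side 1284 (array([492.1,  24.2]), array([131.4, 171.1]), 79.87)
```

{"fn": "step_arm", "kwargs": {"plan": [{"dx":0.07,"dy":0.004,"dz":0.005,"rx":0,"ry":0,"rz":0,"claw":0},{"dx":0.07,"dy":0.006,"dz":0,"rx":0,"ry":0,"rz":0,"claw":0},{"dx":0.08,"dy":0.008,"dz":0,"rx":0,"ry":0,"rz":0,"claw":0},{"dx":0.08,"dy":0.008,"dz":0,"rx":0,"ry":0,"rz":0,"claw":0},{"dx":0.08,"dy":0.008,"dz":0,"rx":0,"ry":0,"rz":0,"claw":0},{"dx":0.08,"dy":0.008,"dz":0,"rx":0,"ry":0,"rz":0,"claw":0},{"dx":0.08,"dy":0.008,"dz":0,"rx":0,"ry":0,"rz":0,"claw":0}]}}

```text
time_s: 5.4
ee_pos: [0.494, 0.0129, 0.0233]
eef_rot: [3.141, 0.009, -0.166]
force: [-25.0, 6.2, 19.5]
grip_width: 0.0941
grip_force: 13.2
```

```bash
sed -i 's/    P=crate(X)$/    P=crate(X);P=P[P[:,0]>o["ee_pos"][0]+.044]/' look.py; python3 look.py 2
```

```text
[0.494  0.0129 0.0233] [ 3.14125607  0.00933896 -0.16606339] 5.4 [-25.    6.2  19.5]
top 1601 (array([582.9,   0.8]), array([130. ,  80.8]), 80.62)
side 813 (array([583.3,   4.5]), array([131.7,  82.6]), 80.87)
```

View pics/side2.png

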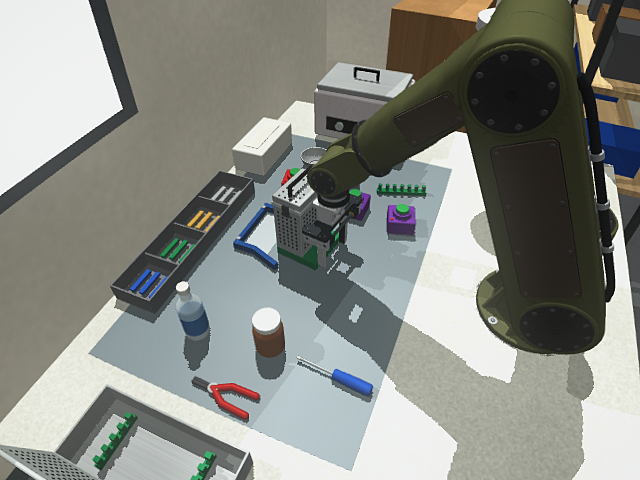

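{"fn": "step_arm", "kwargs": {"plan": [{"dx":0.07,"dy":0.009,"dz":-0.02,"rx":0,"ry":0,"rz":-0.013,"claw":0},{"dx":0.07,"dy":0.01,"dz":0,"rx":0,"ry":0,"rz":-0.013,"claw":0},{"dx":0.07,"dy":0.01,"dz":0,"rx":0,"ry":0,"rz":-0.013,"claw":0},{"dx":0.07,"dy":0.01,"dz":0,"rx":0,"ry":0,"rz":-0.013,"claw":0},{"dx":0.07,"dy":0.01,"dz":0,"rx":0,"ry":0,"rz":-0.013,"claw":0},{"dx":0.07,"dy":0.01,"dz":0,"rx":0,"ry":0,"rz":-0.013,"claw":0},{"dx":0.07,"dy":0.01,"dz":0,"rx":0,"ry":0,"rz":-0.013,"claw":0},{"dx":0.07,"dy":0.01,"dz":0,"rx":0,"ry":0,"rz":-0.01,"claw":0}]}}

```text
time_s: 6.3
ee_pos: [0.55, -0.0012, 0.0242]
eef_rot: [-3.141, 0.007, -0.008]
force: [-9.7, -1.2, -5.4]
grip_width: 0.0939
grip_force: 4.7
```

```bash
python3 look.py 3; python3 - <<'E'
from fit import *
a=cv2.imread('pics/top3.png')[130:290,230:430];cv2.imwrite('pics/z3.png',cv2.resize(a,None,fx=3.5,fy=3.5,interpolation=cv2.INTER_CUBIC))
d=np.load('top1.npz');B=bay(d['X'],d['img']);Q=B[(abs(B[:,1])<.06)];print(np.percentile(Q[:,0],[2,10,50,90,98]).round(4))
d=np.load('top0.npz');B=bay(d['X'],d['img']);Q=B[(abs(B[:,1])<.06)];print(np.percentile(Q[:,0],[2,10,50,90,98]).round(4))
E
```

```text
[ 0.55   -0.0012  0.0242] [-3.14141953  0.00673502 -0.00752271] 6.3 [-9.7 -1.2 -5.4]
top 1619 (array([ 6.403e+02, -1.000e-01]), array([129.1,  81.8]), 88.59)
side 860 (array([640. ,   4.4]), array([131.9,  82. ]), 89.31)
[0.7366 0.7379 0.742  0.7468 0.7478]
[0.7368 0.7381 0.7423 0.7462 0.7475]
```

View pics/z3.png

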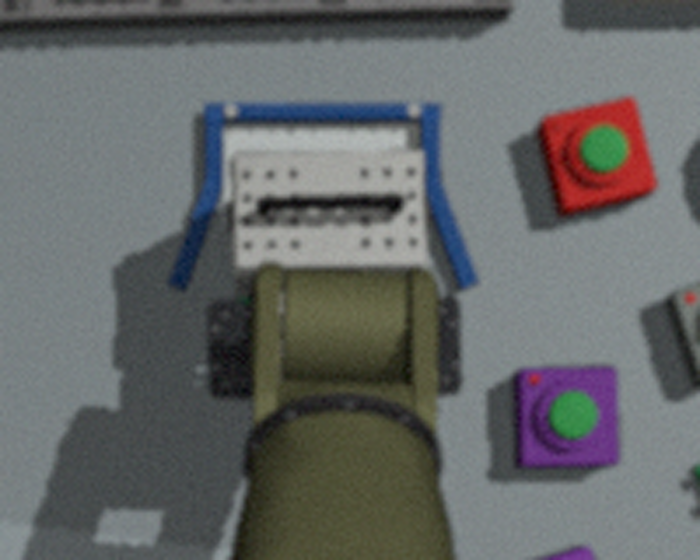

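{"fn": "step_arm", "kwargs": {"plan": [{"dx":0.07,"dy":0.005,"dz":0,"rx":0,"ry":0,"rz":0,"claw":0},{"dx":0.07,"dy":0.005,"dz":0,"rx":0,"ry":0,"rz":0,"claw":0},{"dx":0.07,"dy":0.005,"dz":0,"rx":0,"ry":0,"rz":0,"claw":0},{"dx":0.07,"dy":0.005,"dz":0,"rx":0,"ry":0,"rz":0,"claw":0},{"dx":0.07,"dy":0.005,"dz":0,"rx":0,"ry":0,"rz":0,"claw":0},{"dx":0.06,"dy":0,"dz":0,"rx":0,"ry":0,"rz":0,"claw":0},{"dx":0.04,"dy":0,"dz":0,"rx":0,"ry":0,"rz":0,"claw":0},{"dx":0.03,"dy":0,"dz":0,"rx":0,"ry":0,"rz":0,"claw":0}]}}

```text
time_s: 7.2
ee_pos: [0.5977, -0.0039, 0.0246]
eef_rot: [-3.141, 0.007, -0.008]
force: [-16.4, -0.7, 4.6]
grip_width: 0.0941
grip_force: 8.0
```

{"fn": "step_arm", "kwargs": {"plan": [{"dx":0.02,"dy":0,"dz":0,"rx":0,"ry":0,"rz":0,"claw":0},{"dx":0.02,"dy":0,"dz":0,"rx":0,"ry":0,"rz":0,"claw":0}]}}

```text
time_s: 7.4
ee_pos: [0.6016, -0.0039, 0.0246]
eef_rot: [-3.141, 0.008, -0.008]
force: [-14.6, 0.1, 3.9]
grip_width: 0.0943
grip_force: 7.7
```

{"fn": "step_arm", "kwargs": {"plan": [{"dx":0.02,"dy":0,"dz":0,"rx":0,"ry":0,"rz":0,"claw":0},{"dx":0.01,"dy":0,"dz":0,"rx":0,"ry":0,"rz":0,"claw":0}]}}

```text
time_s: 7.6
ee_pos: [0.6047, -0.0039, 0.0246]
eef_rot: [-3.141, 0.007, -0.008]
force: [-16.7, 0.6, 3.2]
grip_width: 0.0941
grip_force: 7.9
```

```bash
python3 look.py 4
```

```text
[ 0.6047 -0.0039  0.0246] [-3.14138225  0.00729908 -0.00787243] 7.6 [-16.7   0.6   3.2]
top 1518 (array([694. ,  -0.8]), array([132.4,  82. ]), 88.35)
side 784 (array([693.1,   2.3]), array([ 81.4, 132. ]), 0.59)
```

{"fn": "step_arm", "kwargs": {"plan": [{"dx":0.015,"dy":0,"dz":0,"rx":0,"ry":0,"rz":0,"claw":0},{"dx":0.015,"dy":0,"dz":0,"rx":0,"ry":0,"rz":0,"claw":0}]}}

```text
time_s: 7.9
ee_pos: [0.6069, -0.0039, 0.0246]
eef_rot: [-3.141, 0.009, -0.008]
force: [-28.2, 0.1, 14.1]
grip_width: 0.0941
grip_force: 14.4
```

{"fn": "step_arm", "kwargs": {"plan": [{"dx":0.015,"dy":0,"dz":0,"rx":0,"ry":0,"rz":0,"claw":0}]}}

```text
time_s: 8.0
ee_pos: [0.607, -0.0039, 0.0246]
eef_rot: [-3.141, 0.013, -0.008]
force: [-40.7, -0.3, 22.4]
grip_width: 0.0938
grip_force: 20.7
```

{"fn": "step_arm", "kwargs": {"plan": [{"dx":0.01,"dy":0,"dz":0,"rx":0,"ry":0,"rz":0,"claw":0}]}}

```text
time_s: 8.1
ee_pos: [0.6071, -0.0038, 0.0246]
eef_rot: [-3.141, 0.016, -0.008]
force: [-45.8, 0.2, 26.4]
grip_width: 0.0939
grip_force: 23.5
```

{"fn": "step_arm", "kwargs": {"plan": [{"dx":-0.02,"dy":0,"dz":0,"rx":0,"ry":0,"rz":0,"claw":0},{"dx":-0.04,"dy":0,"dz":0,"rx":0,"ry":0,"rz":0,"claw":0},{"dx":-0.1,"dy":0,"dz":0,"rx":0,"ry":0,"rz":0,"claw":0},{"dx":-0.3,"dy":0,"dz":0,"rx":0,"ry":0,"rz":0,"claw":0.3},{"dx":-0.4,"dy":0,"dz":0,"rx":0,"ry":0,"rz":0,"claw":0.6},{"dx":-0.4,"dy":0,"dz":0,"rx":0,"ry":0,"rz":0,"claw":1},{"dx":-0.4,"dy":0,"dz":-0.3,"rx":0,"ry":0,"rz":0,"claw":1},{"dx":0,"dy":0,"dz":-0.4,"rx":0,"ry":0,"rz":0,"claw":1},{"dx":0,"dy":0,"dz":-0.4,"rx":0,"ry":0,"rz":0,"claw":1},{"dx":0,"dy":0,"dz":-0.4,"rx":0,"ry":0,"rz":0,"claw":1}]}}

```text
time_s: 9.1
ee_pos: [0.4463, -0.0027, 0.1779]
eef_rot: [3.142, -0.001, -0.008]
force: [0.1, 0.8, 0.1]
grip_width: 0.0413
grip_force: 0.0
```

```bash
python3 look.py 5; python3 - <<'E'
from fit import *
a=cv2.imread('pics/top5.png')[130:290,230:430];b=cv2.imread('pics/side5.png')[150:290,220:395]
r=lambda a:cv2.resize(a,(400,int(a.shape[0]*400/a.shape[1])),interpolation=cv2.INTER_CUBIC)[:320]
cv2.imwrite('pics/z5.png',np.hstack([r(a),r(b)]))
d=np.load('top1.npz');h=cv2.cvtColor(d['img'],cv2.COLOR_RGB2HSV);X=d['X']
G=green(X,d['img']);print('base',rect(G))
E
```

```text
[ 0.4463 -0.0027  0.1779] [ 3.14157303e+00 -7.60461496e-04 -8.19452983e-03] 9.1 [0.1 0.8 0.1]
top 1631 (array([696.5,  -2. ]), array([130.2,  81.8]), 89.14)
side 996 (array([694.2,   1.6]), array([ 81.4, 132.8]), 0.02)
base (array([636.5,  -1.8]), array([124.7,  41.9]), 89.96)
```

View pics/z5.png

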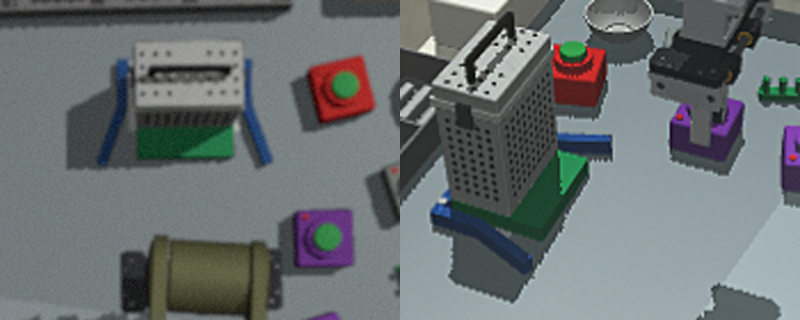

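Crate is home against the stop, upright (the force rose with no further motion). Now the grey station's button.

{"fn": "step_arm", "kwargs": {"plan": [{"dx":0.12,"dy":0.38,"dz":0,"rx":0,"ry":0,"rz":0,"claw":1},{"dx":0.15,"dy":0.38,"dz":0,"rx":0,"ry":0,"rz":0,"claw":1},{"dx":0.15,"dy":0.38,"dz":0,"rx":0,"ry":0,"rz":0,"claw":1},{"dx":0.15,"dy":0.38,"dz":0,"rx":0,"ry":0,"rz":0,"claw":1},{"dx":0.15,"dy":0.38,"dz":0,"rx":0,"ry":0,"rz":0,"claw":1},{"dx":0.15,"dy":0.38,"dz":0,"rx":0,"ry":0,"rz":0,"claw":1},{"dx":0.15,"dy":0.38,"dz":0,"rx":0,"ry":0,"rz":0,"claw":1},{"dx":0.15,"dy":0.37,"dz":0,"rx":0,"ry":0,"rz":0,"claw":1},{"dx":0.03,"dy":0,"dz":0,"rx":0,"ry":0,"rz":0,"claw":1},{"dx":0,"dy":0,"dz":0,"rx":0,"ry":0,"rz":0,"claw":1}]}}

```text
time_s: 10.2
ee_pos: [0.5639, -0.3068, 0.1744]
eef_rot: [-3.141, 0.001, -0.009]
force: [0.1, 0.6, -0.7]
grip_width: 0.0007
grip_force: 0.0
```

{"fn": "step_arm", "kwargs": {"plan": [{"dx":0.04,"dy":0,"dz":0.3,"rx":0,"ry":0,"rz":0,"claw":1},{"dx":0,"dy":0,"dz":0.3,"rx":0,"ry":0,"rz":0,"claw":1},{"dx":0,"dy":0,"dz":0.2,"rx":0,"ry":0,"rz":0,"claw":1},{"dx":0,"dy":0,"dz":0.07,"rx":0,"ry":0,"rz":0,"claw":1},{"dx":0,"dy":0,"dz":0,"rx":0,"ry":0,"rz":0,"claw":1}]}}

```text
time_s: 10.7
ee_pos: [0.5678, -0.3057, 0.0885]
eef_rot: [-3.141, 0.001, -0.007]
force: [1.3, 0.5, -0.2]
grip_width: 0.0003
grip_force: 0.0
```

```bash
python3 look.py 6; python3 - <<'E'
import cv2,numpy as np
a=cv2.imread('pics/top6.png')[170:280,370:510];b=cv2.imread('pics/side6.png')[130:240,300:440]
cv2.imwrite('pics/z6.png',cv2.resize(np.hstack([a,b]),None,fx=2.8,fy=2.8,interpolation=cv2.INTER_CUBIC))
E
```

```text
[ 0.5678 -0.3057  0.0885] [-3.14089563e+00  1.10647810e-03 -7.31524089e-03] 10.7 [ 1.3  0.5 -0.2]
top 1624 (array([6.963e+02, 3.000e-01]), array([134.9,  81.6]), 89.14)
side 1006 (array([694.7,   1.2]), array([133.5,  81.9]), 89.16)
```

View pics/z6.png

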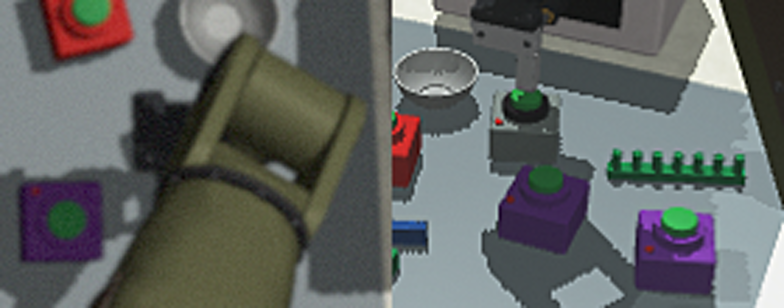

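The fingertips are right over the grey station's green button (side crop, about pixel (527,95)). Pressing now.

{"fn": "step_arm", "kwargs": {"plan": [{"dx":0,"dy":0,"dz":0.05,"rx":0,"ry":0,"rz":0,"claw":1},{"dx":0,"dy":0,"dz":0.03,"rx":0,"ry":0,"rz":0,"claw":1},{"dx":0,"dy":0,"dz":0.03,"rx":0,"ry":0,"rz":0,"claw":1},{"dx":0,"dy":0,"dz":0.03,"rx":0,"ry":0,"rz":0,"claw":1},{"dx":0,"dy":0,"dz":0.01,"rx":0,"ry":0,"rz":0,"claw":1}]}}

```text
time_s: 11.3
ee_pos: [0.5688, -0.307, 0.0776]
eef_rot: [3.14, -0.003, -0.008]
force: [-12.7, 8.7, 37.9]
grip_width: 0.0005
grip_force: 18.9
```

{"fn": "step_arm", "kwargs": {"plan": [{"dx":0,"dy":0,"dz":0.01,"rx":0,"ry":0,"rz":0,"claw":1}]}}

```text
time_s: 11.4
ee_pos: [0.5689, -0.307, 0.0775]
eef_rot: [3.14, -0.003, -0.008]
force: [-15.4, 9.7, 45.5]
grip_width: 0.0004
grip_force: 22.7
```

```bash
python3 look.py 7; python3 - <<'E'
from fit import *
for c in('side0.npz','side1.npz','top0.npz','top1.npz'):
    d=np.load(c);X=d['X'];h=cv2.cvtColor(d['img'],cv2.COLOR_RGB2HSV)
    m=(h[...,0]>45)&(h[...,0]<85)&(h[...,1]>120)&(X[...,2]>.05)&(X[...,2]<.08)&(abs(X[...,0]-.57)<.05)&(abs(X[...,1]+.31)<.05)
    Y=X[m]
    if len(Y):print(c,len(Y),np.percentile(Y[:,2],[10,50,75,95]).round(4))
a=cv2.imread('pics/side7.png')[135:185,320:385];b=cv2.imread('pics/side0.png')[135:185,320:385]
cv2.imwrite('pics/z7.png',cv2.resize(np.hstack([b,a]),None,fx=6,fy=6,interpolation=cv2.INTER_CUBIC))
E
```

```text
[ 0.5689 -0.307   0.0775] [ 3.13992068e+00 -2.99346324e-03 -8.01478607e-03] 11.4 [-15.4   9.7  45.5]
top 1626 (array([696.1,  -0.8]), array([132.4,  82.6]), 88.52)
side 1004 (array([694.5,   1. ]), array([133.8,  81.2]), 89.3)
side0.npz 78 [0.0597 0.0653 0.0663 0.0681]
side1.npz 40 [0.0558 0.0584 0.0596 0.0603]
top0.npz 165 [0.0582 0.0649 0.0686 0.0729]
```

View pics/z7.png

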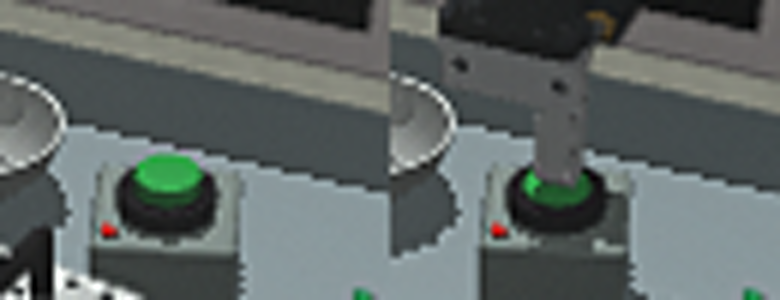

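The button has dropped about 7 mm in the depth data. It now sits flush in its collar against a hard stop, so it's fully down. Moving clear.

{"fn": "step_arm", "kwargs": {"plan": [{"dx":0,"dy":0,"dz":-0.05,"rx":0,"ry":0,"rz":0,"claw":1},{"dx":0,"dy":0,"dz":-0.2,"rx":0,"ry":0,"rz":0,"claw":1},{"dx":0,"dy":0,"dz":-0.4,"rx":0,"ry":0,"rz":0,"claw":1},{"dx":0,"dy":0,"dz":-0.4,"rx":0,"ry":0,"rz":0,"claw":1},{"dx":-0.3,"dy":0,"dz":-0.3,"rx":0,"ry":0,"rz":0,"claw":1},{"dx":-0.3,"dy":0,"dz":0,"rx":0,"ry":0,"rz":0,"claw":1},{"dx":0,"dy":0,"dz":0,"rx":0,"ry":0,"rz":0,"claw":1},{"dx":0,"dy":0,"dz":0,"rx":0,"ry":0,"rz":0,"claw":1}]}}

```text
time_s: 12.3
ee_pos: [0.5079, -0.3063, 0.2081]
eef_rot: [3.142, -0.0, -0.009]
force: [-0.4, 0.3, 0.5]
grip_width: 0.0006
grip_force: 0.0
```

```bash
python3 look.py 8; python3 -c "
from station import hand_in
print(hand_in())"
```

```text
[ 0.5079 -0.3063  0.2081] [ 3.14159147e+00 -8.13231725e-05 -8.76884172e-03] 12.3 [-0.4  0.3  0.5]
top 1622 (array([696. ,  -3.1]), array([132.3,  83.1]), 88.37)
side 990 (array([694.4,   2. ]), array([133.6,  83.4]), 88.43)
the job is handed in; nothing more can be done
None
```

The crate stands upright against the bay's back stop, the grey station's green button was pressed fully down, and the arm is clear; I handed the job in at about 12 s, and no verdict came back.

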